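Sweep the gold mosaic tiles into the red tray

ROBOT

A 7-joint arm with a two-finger parallel gripper is mounted at the origin on the work surface. World frame = base frame: x ahead of the robot, y to its left, z up, the work surface at z = 0. Lengths are in m, angles in rad, forces in N, time in s.
With the tool pointing down it reaches from about 0.35 to 0.9 m from the base axis. Payload 8.1 kg.
Tool frame: the origin (TCP) lies where the fingers leave the gripper's body, on its centre line; the fingertips stand 66 mm ahead of it and the grasp point (between the pads) lies 47 mm ahead of it (arm.tip_reach is the distance from the TCP to the fingertips, in m); z points along the fingers, y is the direction in which the jaws open and shut (so a half turn about z gives the same grasp; the last joint's range is limited). The gripper opens to 92 mm and grips with 3 to 60 N. Pads are 19 mm wide; open, the fingers measure 130 mm over their backs; the gripper's body (75 mm by 190 mm) begins 47 mm behind the grasp point.
Start: joints at [1.175, 0.434, 0.025, 1.573, -0.012, 1.134, -0.075], TCP at [0.18, -0.598, 0.292] pointing down, gripper open.
Joint ranges: [-2.62, 2.62], [-0.44, 2.09], [-1.27, 1.32], [0.08, 2.57], [-1.32, 4.46], [0.12, 2], [-2.74, 2.74]. Speed limits (rad/s): [2.22, 2.22, 3.01, 3.01, 3.14, 3.14, 3.14].

INTERFACE

Orientations are given as a rotation vector (axis times angle).
In Python, from cell import arm gives the robot as it stands.
- The arm moves only by the tool carry_out, never from a script. Its argument "plan" is a list of rows, each a list of 5 numbers: the shift along the world's x, y, z in cm, then the turn about the world's z in rad, then the finger opening in cm, from 0 to 9.18. In form: [[tx, ty, tz, spin, fingers], ...]. A call has 1 to 20 rows; each row is the pose to reach, as a shift and turn from the pose measured when the call began; what a row does not reach only later rows make up. A row lasts 1/10 s, in which the tool goes at most 50 mm and 8.59 degrees, less where a joint would pass 70% of its speed; a pose out of reach is approached as far as the arm can. A call with a gripper value outside its range is refused whole. The fingers move at their own pace and stop on an object; "squeeze" is the grip in N (left out, the last holds). Time passes only in rows, so rows that repeat a pose let the fingers close. It gives the time, the measured TCP pose, the force and the opening at its end, in the units of the state.
- arm.observe(): the state, without advancing time (a new reading comes with each control period).
- arm.get_image(name): name is "scene" or "top" or "wrist"; returns (picture, depth): 400x640x3 uint8, red, green, blue; 400x640 float32, m along the optical axis (not along the pixel's ray), 0 where there is no reading.
- arm.get_calibration(name): a dict with "intrinsics" (3x3 intrinsics, pixels), "D" ([k1, k2, p1, p2, k3] as OpenCV has them; the pictures are not rectified), "rvec" (rotation vector, rad) and "tvec" (3), from world to camera coordinates, as OpenCV has them; the wrist camera has in their place "tool_from_camera" (4x4, takes a point from camera to tool coordinates, whose origin is the TCP and whose axes are the flange's). Camera axes: x right, y down, z forward; pixel columns grow to the right and rows downward; lengths in m; the calibration is good to about 2 mm. A picture is of the moment at which its call begins: read the wrist's pose just before it. get_calibration takes no time and is no camera call.
- arm.sign_off(): hands the job in, once; it reports no verdict.
The state is a dict: "clock": time; "joints": joint angles; "dq": joint speeds; "joint_efforts": joint torques, N m; "position": TCP position; "ee_rot": TCP orientation; "force": force on the tool from outside, world axes, zero at the start; "ft_torque": the same for the moment, N m; "width": opening from 0.0 (shut) to 1.0 (fully open).
Only numpy, scipy, OpenCV 4.12 (cv2) and the standard library are available. Lean on these libraries where they do the work, as an engineer would, in place of code of your own. Each camera call takes 0.05 s, during which the arm holds its last target. There are 200 camera calls.

TASK

Clear the art table: with your fingertips, sweep the three loose gold tiles across the drawing sheet into the red tray through its open side, until each lies flat and wholly inside it. Only slide the tiles, never pick one up, and leave everything else where it is, including the blue tiles in the blue tray.

Things in the scene. Friction and masses are not known exactly. Their poses are not given: they have to be found in the camera images.
- gold_1: flat square gold-coloured mosaic tile, 34 x 34 x 12 mm, about 25 g, sliding freely on the sheet; origin at the centre of its underside, z up, x and y along its sides
- gold_2: flat square gold-coloured mosaic tile, 34 x 34 x 12 mm, about 25 g, sliding freely on the sheet; origin at the centre of its underside, z up, x and y along its sides
- gold_3: flat square gold-coloured mosaic tile, 34 x 34 x 12 mm, about 25 g, sliding freely on the sheet; origin at the centre of its underside, z up, x and y along its sides
- tray_red: red tray fixed to the table, empty at the start, for the gold tiles. Outside 100 (x) x 170 (y) x 25 mm high; 8 mm walls at its +x side (back) and both y sides; its -x side, roughly towards the robot, is open, 154 mm wide, without lip or raised floor. Inside: x -50 to +42, y -77 to +77 mm. Origin: centre of its underside on the table
- tray_blue: blue tray fixed to the table, holding two blue tiles; may stand left or right of the red one. Outside 100 (x) x 170 (y) x 25 mm high; 8 mm walls at its +x side (back) and both y sides; its -x side, roughly towards the robot, is open, 154 mm wide, without lip or raised floor. Inside: x -50 to +42, y -77 to +77 mm. Origin: centre of its underside on the table
- blue_1: light-blue mosaic tile 34 x 34 x 12 mm lying in the blue tray, to be left alone; origin at the centre of its underside
- blue_2: light-blue mosaic tile 34 x 34 x 12 mm lying in the blue tray, to be left alone; origin at the centre of its underside
- glue_cup: small grey open cup, 52 mm across, 45 mm high, standing loose between the two trays; origin at the centre of its underside
- glue_stick: glue stick standing loose on end, 29 mm across, 58 mm high, white with an orange cap, on the left or right, nearer the robot than the tiles; origin at the centre of its underside
- paint_jar: closed green paint jar with black cap, 54 mm across, 58 mm high, standing loose on the left or right, nearer the robot than the tiles; origin at the centre of its underside
- brush: flat paint brush with wooden handle, 190 mm long, lying loose near the robot; origin on its underside, x along it towards the bristles
- bead_bowl: empty shallow blue bowl, 100 mm across, 35 mm high, standing loose near the robot; origin at the centre of its underside

How it is judged:
At the end, for the whole second after the job is handed in: All three gold tiles lie flat on the table and at rest inside the red tray: centre between its side walls, short of the back wall and at least 16 mm inside the open edge (so that a square-on tile is wholly inside) (x of gold_1 in the frame of tray_red between -0.034 and 0.045 m and y of gold_1 in the frame of tray_red between -0.077 and 0.077 m and height (world z) of each of gold_1, gold_2, gold_3 below 0.006 m and angle between each of gold_1, gold_2, gold_3's own z axis and vertical below 0.15 rad and linear speed of each of gold_1, gold_2, gold_3 below 0.02 m/s and x of gold_2 in the frame of tray_red between -0.034 and 0.045 m and y of gold_2 in the frame of tray_red between -0.077 and 0.077 m and x of gold_3 in the frame of tray_red between -0.034 and 0.045 m and y of gold_3 in the frame of tray_red between -0.077 and 0.077 m); the robot touches nothing.
It fails at once if a gold tile was lifted off the table (more than 15 mm) (height (world z) of any of gold_1, gold_2, gold_3 above 0.015 m).
It fails at once if something other than the gold tiles was moved by more than 10 mm (distance of any of blue_1, blue_2, glue_cup, glue_stick, paint_jar, brush, bead_bowl from where it was at the start of the episode above 0.01 m).
It also fails if it takes over 72 s, if anything falls off the work surface, if the arm or the gripper's body presses on something with over 40 N, if the wrist force passes 120 N, or if a joint passes its speed limit or range.

## Working session

There is one attempt and no reset: what is moved stays moved. The work goes in short steps, Python scripts to look and compute and a tool call to move; the robot and the scene stay as the last step left them, time stands still between calls to the robot, and variables do not carry over. Pictures are saved under pics/ and viewed, about 8 in all and at most 12, crops included, and the job is handed in when it is done.

Besides the shell and the picture viewer there is one more tool, called after ">>>" as name(argument=value, ...), one argument or row to a line, values as JSON. carry_out: Moves the arm, as the interface text tells. Its arguments: {"type":"object","properties":{"plan":{"type":"array"},"squeeze":{"type":"number"}},"required":["plan"]}

```bash
mkdir -p pics; python3 - <<'E'
from cell import arm
import cv2,numpy as np
for n in("top","scene"):
    im,d=arm.get_image(n); cv2.imwrite(f"pics/{n}0.png",im[:,:,::-1]); np.save(f"{n}_d.npy",d)
    c=arm.get_calibration(n); print(n,{k:np.round(v,3).tolist() for k,v in c.items()})
s=arm.observe(); print(s, arm.tip_reach)
E
```

```text
top {'intrinsics': [[361.715, 0.0, 325.947], [0.0, 361.715, 199.572], [0.0, 0.0, 1.0]], 'D': [0.017, 0.0, 0.0, 0.0, 0.0], 'rvec': [2.048, -2.144, 0.246], 'tvec': [0.026, 0.475, 0.777]}
scene {'intrinsics': [[490.867, 0.0, 321.416], [0.0, 490.867, 199.291], [0.0, 0.0, 1.0]], 'D': [0.05, 0.0, 0.0, 0.0, 0.0], 'rvec': [1.375, 2.169, -0.903], 'tvec': [0.199, -0.277, 1.441]}
{'clock': 0.1, 'joints': array([ 1.17541927,  0.43517027,  0.02496707,  1.57397849, -0.01160306,
        1.13402996, -0.07514106]), 'dq': array([ 1.96997483e-04, -6.84643481e-04, -8.02786157e-05, -1.19629346e-03,
        7.90898709e-04, -1.37193263e-03, -3.30465423e-04]), 'joint_efforts': array([ 3.93894486e-03, -6.69116592e+01,  9.88373458e-01, -3.15141785e+01,
       -6.05437509e-02,  3.73883452e-02,  2.81881449e-05]), 'position': array([ 0.18023973, -0.59806745,  0.29152347]), 'ee_rot': array([-3.10662842e+00, -4.57883867e-01,  5.24023173e-04]), 'force': array([ 0.40911152, -0.1380366 ,  0.27814394]), 'ft_torque': array([ 0.01330265, -0.01761122,  0.03155459]), 'width': 1.0024112653189075} 0.0655
```

View pics/top0.png

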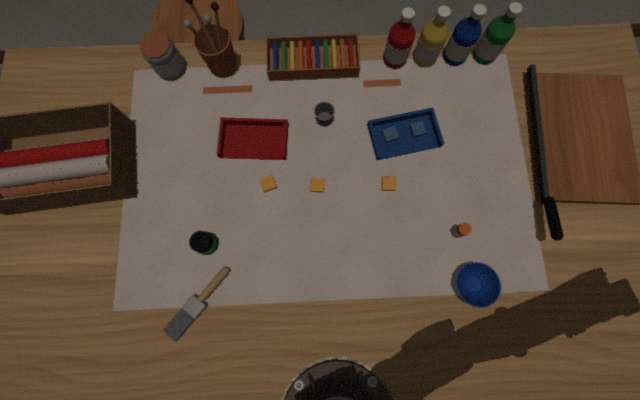

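The top view shows the red tray at about (254,139), the gold tiles at (268,183), (317,185) and (389,183), and the cup at (325,114). The jar is at (204,243), the glue stick at (463,230), the bowl at (478,285) and the blue tray at (405,134).

```bash
cat > h.py <<'E'
from cell import arm
import cv2,numpy as np
def cast(c,px,z):
    px=np.asarray(px,float).reshape(-1,1,2)
    u=cv2.undistortPoints(px,c["intrinsics"],c["D"]).reshape(-1,2)
    R=cv2.Rodrigues(np.asarray(c["rvec"],float))[0]; o=-R.T@np.asarray(c["tvec"],float).ravel()
    r=np.c_[u,np.ones(len(u))]@R
    return o+r*((z-o[2])/r[:,2])[:,None]
def blobs(im,lo,hi,amin):
    m=cv2.inRange(cv2.cvtColor(im,cv2.COLOR_RGB2HSV),lo,hi)
    cs=cv2.findContours(m,cv2.RETR_EXTERNAL,cv2.CHAIN_APPROX_NONE)[0]
    return [k for k in cs if cv2.contourArea(k)>amin]
def rect(c,k,z):
    p=cast(c,k,z)[:,:2]*1000
    return cv2.minAreaRect(p.astype(np.float32))
def gold(name="top"):
    c=arm.get_calibration(name); im,d=arm.get_image(name); out=[]
    for k in blobs(im,(12,120,90),(28,255,255),60):
        out.append(rect(c,k,.012))
    return im,c,out
E
python3 - <<'E'
from h import *
for n in("top","scene"):
    im,c,g=gold(n); print(n)
    for r in g: print(" gold",np.round(r[0]),np.round(r[1]),round(r[2]))
    for nm,lo,hi,z,a in(("red",(0,150,60),(8,255,255),.025,600),("red2",(172,150,60),(180,255,255),.025,600),("blue",(100,120,50),(118,255,255),.025,400),("grey_dark",(0,0,0),(180,120,60),.045,80),("green",(50,80,20),(80,255,255),.05,60)):
        for k in blobs(im,lo,hi,a):
            r=rect(c,k,z); 
            if 300<r[0][0]<900 and abs(r[0][1])<450: print(" ",nm,np.round(r[0]),np.round(r[1]),round(r[2]),np.round(cv2.boxPoints(r)).tolist() if nm in("red","red2","blue") else "")
    if n=="top":
        print("cup",cast(c,[325,108],.045),"stick",cast(c,[464,230],.058),"jar",cast(c,[204,242],.058))
        for y0,y1,x0,x1,f in((95,200,200,460,3),): cv2.imwrite("pics/c1.png",cv2.resize(im[y0:y1,x0:x1,::-1],None,fx=f,fy=f,interpolation=cv2.INTER_CUBIC))
E
```

```text
top
 gold [103. 227.] [115.  56.] 83
 gold [117. 120.] [65. 24.] 87
 gold [111. 420.] [101. 167.] 5
 gold [147. 236.] [22. 49.] 27
 gold [153.   8.] [304.  80.] 88
 gold [193. 311.] [37. 74.] 48
 gold [ 114. -444.] [454. 168.] 88
 gold [178. 181.] [ 71. 103.] 67
 gold [233. 483.] [33. 68.] 8
 gold [151. 223.] [245. 188.] 87
 gold [231.  87.] [ 34. 104.] 1
 gold [ 206. -284.] [58. 62.] 39
 gold [ 210. -199.] [ 66. 115.] 5
 gold [ 233. -407.] [77. 28.] 90
 gold [184. 559.] [379. 219.] 87
 gold [ 263. -680.] [33. 68.] 86
 gold [320. 629.] [261.  97.] 85
 gold [ 313. -608.] [ 95. 225.] 2
 gold [434. 543.] [63. 89.] 29
 gold [451. 684.] [195.  85.] 81
 gold [ 431. -678.] [121.  24.] 85
 gold [481. 574.] [ 41. 148.] 6
 gold [525.  25.] [32. 33.] 87
 gold [ 519. -151.] [32. 34.] 85
 gold [535. 145.] [34. 33.] 19
 gold [683. 602.] [ 25. 117.] 8
 gold [823. 548.] [39. 62.] 16
 gold [847. 651.] [192. 370.] 2
 gold [887.  77.] [86. 32.] 3
 gold [887. -36.] [88. 30.] 0
 gold [ 900. -141.] [81. 73.] 89
 gold [940. 354.] [84. 31.] 11
 gold [ 693. -659.] [344. 488.] 89
 gold [ 938. -317.] [71. 57.]
[... 1145 characters left out ...]
[ 97. 174.] [963. 651.] 90
 gold [ 282. -473.] [ 717. 1020.] 90
  red [ 841. -252.] [86. 69.] 44 [[786.0, -258.0], [834.0, -307.0], [895.0, -247.0], [847.0, -198.0]]
  red [655. 180.] [168. 100.] 85 [[599.0, 100.0], [698.0, 92.0], [712.0, 260.0], [612.0, 268.0]]
  blue [ 839. -439.] [71. 58.] 56 [[795.0, -452.0], [843.0, -484.0], [883.0, -426.0], [834.0, -393.0]]
  grey_dark [734.  16.] [28. 38.] 33 
  grey_dark [702.  -5.] [32. 39.] 35 
  grey_dark [ 869. -398.] [48. 73.] 34 
  grey_dark [ 704. -157.] [ 88. 183.] 38 
  grey_dark [ 673. -258.] [80. 12.] 10 
  grey_dark [410. 290.] [99. 45.] 4 
  green [876. 102.] [82. 10.] 1 
  green [876.  -6.] [10. 81.] 90 
  green [440. 299.] [37. 44.] 25
```

View pics/c1.png

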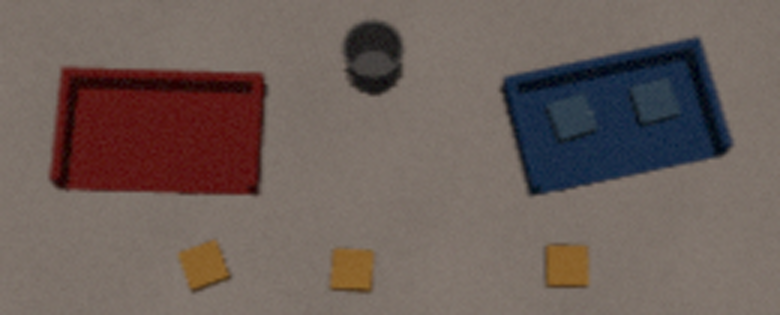

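View pics/scene0.png

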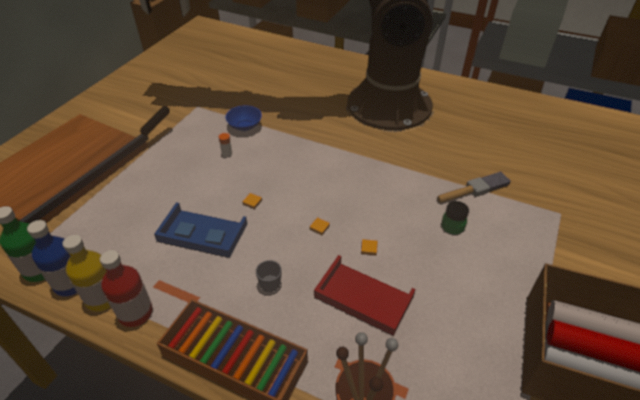

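Both views agree within about 4 mm: the gold tiles are at (535,145), (525,25) and (519,-151) mm, and the tray centre is near (655,180) with a yaw of about -5°. I'll start with the tile nearest the tray, pushing it to the tray's left, which means moving in behind it first.

>>> carry_out(
  plan=[
    [10,22,-5,0.1,1],
    [20,45,-10,0.2,1],
    [31.8,72.3,-12,0.2,1],
    [31.8,72.3,-12,0.2,1],
    [31.8,72.3,-12,0.2,1],
    [31.8,72.3,-12,0.2,1],
    [31.8,72.3,-12,0.2,1],
    [31.8,72.3,-12,0.2,1],
    [31.8,72.3,-12,0.2,1],
    [31.8,72.3,-12,0.2,1],
    [31.8,72.3,-12,0.2,1],
    [31.8,72.3,-12,0.2,1],
    [31.8,72.3,-12,0.2,1],
    [31.8,72.3,-12,0.2,1],
    [31.8,72.3,-12,0.2,1],
    [31.8,72.3,-12,0.2,1],
    [31.8,72.3,-12,0.2,1],
    [31.8,72.3,-12,0.2,1],
    [31.8,72.3,-12,0.2,1],
    [31.8,72.3,-12,0.2,1],
  ],
)

```text
clock: 2.2
position: [0.498, 0.1231, 0.1718]
ee_rot: [-3.048, -0.763, 0.001]
force: [0.4, -0.5, -0.5]
width: 0.109
```

```bash
python3 - <<'E'
from h import *
im,_=arm.get_image("wrist"); cv2.imwrite("pics/w1.png",im[:,:,::-1])
s=arm.observe();c=arm.get_calibration("wrist");T=np.array(c["tool_from_camera"])
W=np.eye(4);W[:3,:3]=cv2.Rodrigues(s["ee_rot"])[0];W[:3,3]=s["position"];W=W@T;V=np.linalg.inv(W)
c["rvec"]=cv2.Rodrigues(V[:3,:3])[0];c["tvec"]=V[:3,3]
for k in blobs(im,(12,120,90),(28,255,255),300):
    r=rect(c,k,.012); print(np.round(r[0]),np.round(r[1]),round(r[2]))
E
```

```text
[526.  25.] [38. 34.] 84
[536. 144.] [35. 33.] 18
```

View pics/w1.png

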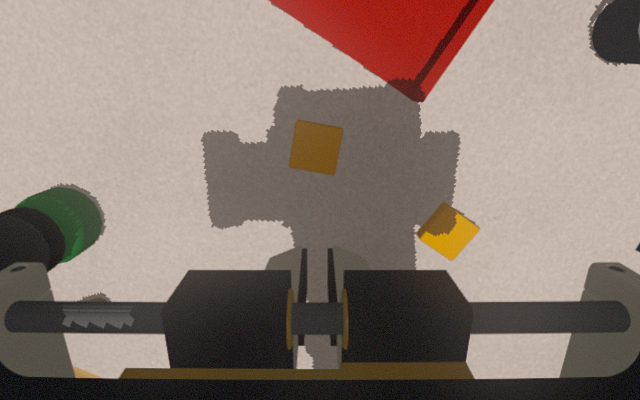

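The wrist view shows the first tile at (316,147), square in front of the fingertips, with the tray corner at (420,100). The poses agree within 1 mm, so I'll descend and push.

>>> carry_out(
  plan=[
    [0,0,-5,0,1],
    [0,0,-9,0,1],
    [0,0,-10.2,0,1],
    [0,0,-10.2,0,1],
    [1,0.55,-10.2,0,1],
    [2,1.1,-10.2,0,1],
    [3,1.65,-10.2,0,1],
    [4,2.2,-10.2,0,1],
    [5,2.8,-10.2,0,1],
    [6,3.3,-10.2,0,1],
    [7,3.9,-10.2,0,1],
    [8,4.4,-10.2,0,1],
    [9,5,-10.2,0,1],
    [10,5.5,-10.2,0,1],
    [11,6.1,-10.2,0,1],
    [12,6.6,-10.2,0,1],
    [13,7.2,-10.2,0,1],
    [14,7.8,-10.2,0,1],
    [15,8.3,-10.2,0,1],
    [15.4,8.5,-10.2,0,1],
  ],
)

```text
clock: 4.25
position: [0.6526, 0.2087, 0.0698]
ee_rot: [-3.047, -0.763, 0.002]
force: [-8.7, -3.8, 6.5]
width: 0.11
```

>>> carry_out(
  plan=[
    [-1,-0.5,0,0,1],
    [-4,-2,5,0,1],
    [-10,-9,8,0.3,1],
    [-13,-14,8,0.6,1],
    [-13,-19,8,0.9,1],
    [-13,-23,8,1.07,1],
    [-13,-23,8,1.07,1],
    [-13,-23,8,1.07,1],
    [-13,-23,8,1.07,1],
    [-13,-23,8,1.07,1],
    [-13,-23,8,1.07,1],
    [-13,-23,8,1.07,1],
    [-13,-23,8,1.07,1],
  ],
)

```text
clock: 5.55
position: [0.5225, -0.021, 0.1498]
ee_rot: [2.234, 2.208, -0.002]
force: [0.1, -0.4, 0.4]
width: 0.108
```

```bash
cat >> h.py <<'E'
def report():
    im,c,g=gold()
    for r in g:
        x,y=r[0]
        if 25<min(r[1]) and max(r[1])<45 and 450<x<720 and abs(y)<300:
            d=np.array([x-655,y-180]); t=np.radians(-4.8); ex=np.array([np.cos(t),np.sin(t)]); ey=np.array([-ex[1],ex[0]])
            print(np.round(r[0]),np.round(r[1]),round(r[2]),"tray",np.round([d@ex,d@ey]))
    return im,c
E
python3 - <<'E'
from h import *
im,c=report(); s=arm.observe(); print(s["position"],s["force"])
cv2.imwrite("pics/t2.png",cv2.resize(im[90:260,180:480,::-1],None,fx=2.5,fy=2.5))
E
```

```text
[525.  27.] [27. 33.] 87 tray [-117. -163.]
[ 520. -151.] [32. 36.] 85 tray [-106. -342.]
[675. 226.] [39. 35.] 28 tray [16. 47.]
[ 0.52253147 -0.02095145  0.14980224] [ 0.78601258 -0.48532676  0.11472709]
```

View pics/t2.png

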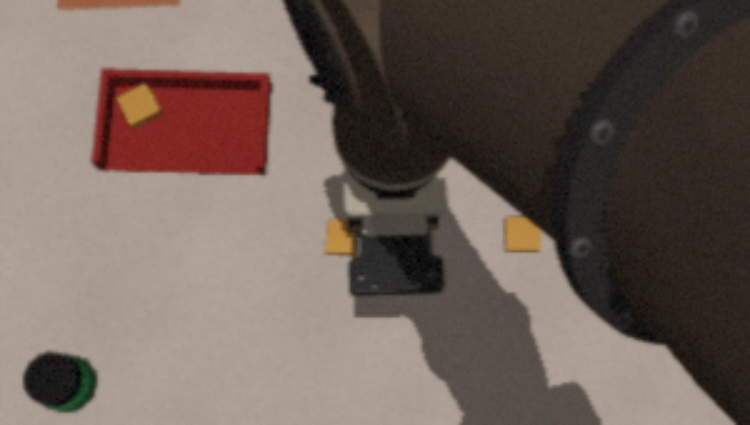

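The first tile is in the tray, at (139,104) in this crop and about (16,47) mm in the tray frame. The fingers are now right of tile 2, so I'll sweep it left.

>>> carry_out(
  plan=[
    [0,0,-4,0,1],
    [0,0,-8,0,1],
    [0,0,-8,0,1],
    [0,1.2,-8,0,1],
    [0,2.4,-8,0,1],
    [0,3.6,-8,0,1],
    [0,4.8,-8,0,1],
    [0,6,-8,0,1],
    [0,7.2,-8,0,1],
    [0,8.4,-8,0,1],
    [0,9.6,-8,0,1],
    [0,10.8,-8,0,1],
    [0,12,-8,0,1],
    [0,13.2,-8,0,1],
    [0,14.4,-8,0,1],
    [0,15.6,-8,0,1],
    [0,16.8,-8,0,1],
    [0,17.8,-8,0,1],
    [0,18.5,-8,0,1],
    [0,18.9,-8,0,1],
  ],
)

```text
clock: 7.6
position: [0.5225, 0.1689, 0.0698]
ee_rot: [2.233, 2.209, -0.002]
force: [-0.5, -0.4, -0.1]
width: 0.109
```

>>> carry_out(
  plan=[
    [0,-1.5,0,0,1],
    [0,-3,5,0,1],
    [0,-3,8,0,1],
    [-5,0,8,-0.3,1],
    [-5,0,8,-0.6,1],
    [-5,0,8,-0.9,1],
    [-5,2.7,8,-1.2,1],
    [-5,2.7,8,-1.5,1],
    [-5,2.7,8,-1.65,1],
    [-5,2.7,8,-1.65,1],
    [-5,2.7,8,-1.65,1],
    [-5,2.7,8,-1.65,1],
    [-5,2.7,8,-1.65,1],
    [-5,2.7,8,-1.65,1],
    [-5,2.7,8,-1.65,1],
  ],
)

```text
clock: 9.1
position: [0.4726, 0.1943, 0.1498]
ee_rot: [3.138, -0.147, -0.002]
force: [-0.7, 0.5, 0.3]
width: 0.11
```

```bash
cat >> h.py <<'E'
def wrist():
    im,_=arm.get_image("wrist"); s=arm.observe();c=arm.get_calibration("wrist");T=np.array(c["tool_from_camera"])
    W=np.eye(4);W[:3,:3]=cv2.Rodrigues(s["ee_rot"])[0];W[:3,3]=s["position"];W=W@T;V=np.linalg.inv(W)
    c["rvec"]=cv2.Rodrigues(V[:3,:3])[0];c["tvec"]=V[:3,3]
    for k in blobs(im,(12,120,90),(28,255,255),300):
        r=rect(c,k,.012); print("wrist",np.round(r[0]),np.round(r[1]),round(r[2]))
    return im
E
python3 -c "
from h import *
report(); wrist(); s=arm.observe(); print(s['position'],s['ee_rot'],s['force'])"
```

```text
[ 519. -151.] [32. 34.] 85 tray [-108. -342.]
wrist [525. 198.] [34. 34.] 90
[0.47255264 0.19486192 0.14975964] [ 3.13845532e+00 -1.35481650e-01 -1.89356041e-03] [ 0.00185832 -0.12040051 -0.86764055]
```

Tile 2 is at (525,198), so I'll push it into the middle of the tray.

>>> carry_out(
  plan=[
    [0,0.9,-3,-0.03,1],
    [0,0.9,-7,-0.03,1],
    [0,0.9,-8,-0.03,1],
    [1.2,0.75,-8,-0.03,1],
    [2.4,0.6,-8,-0.03,1],
    [3.6,0.45,-8,-0.03,1],
    [4.8,0.3,-8,-0.03,1],
    [6,0.15,-8,-0.03,1],
    [7.2,0.05,-8,-0.03,1],
    [8.4,-0.1,-8,-0.03,1],
    [9.6,-0.2,-8,-0.03,1],
    [10.8,-0.35,-8,-0.03,1],
    [12,-0.5,-8,-0.03,1],
    [13.2,-0.65,-8,-0.03,1],
    [14.4,-0.8,-8,-0.03,1],
    [15.4,-0.9,-8,-0.03,1],
    [16.2,-1,-8,-0.03,1],
    [16.8,-1.1,-8,-0.03,1],
    [17,-1.1,-8,-0.03,1],
  ],
)

```text
clock: 11.1
position: [0.6431, 0.1836, 0.0697]
ee_rot: [3.136, -0.183, -0.002]
force: [0.4, -0.6, 0.8]
width: 0.109
```

>>> carry_out(
  plan=[
    [-2,0,0,0,1],
    [-5,-1,5,0.2,1],
    [-9,-5,9,0.5,1],
    [-12.6,-10,9,0.8,1],
    [-12.6,-15,9,1.1,1],
    [-12.6,-20,9,1.4,1],
    [-12.6,-25,9,1.69,1],
    [-12.6,-30,9,1.69,1],
    [-12.6,-35,9,1.69,1],
    [-12.6,-38.4,9,1.69,1],
    [-12.6,-38.4,9,1.69,1],
    [-12.6,-38.4,9,1.69,1],
    [-12.6,-38.4,9,1.69,1],
    [-12.6,-38.4,9,1.69,1],
    [-12.6,-38.4,9,1.69,1],
    [-12.6,-38.4,9,1.69,1],
    [-12.6,-38.4,9,1.69,1],
  ],
)

```text
clock: 12.8
position: [0.5172, -0.2001, 0.1598]
ee_rot: [2.218, 2.223, -0.001]
force: [0.1, 0.1, -0.5]
width: 0.111
```

```bash
python3 -c "
from h import *
report(); wrist(); s=arm.observe(); print(s['position'],s['ee_rot'],s['force'])"
```

```text
[671. 180.] [35. 33.] 87 tray [16.  2.]
[675. 227.] [35. 35.] 27 tray [16. 48.]
wrist [ 499. -336.] [303.  34.] 0
wrist [ 521. -154.] [34. 34.] 87
[ 0.51721292 -0.20018853  0.15977677] [ 2.21795696e+00  2.22335172e+00 -9.17724888e-04] [ 0.04882801  0.03080465 -0.38391435]
```

>>> carry_out(
  plan=[
    [0.2,0,-5,0,1],
    [0.2,0,-9,0,1],
    [0.2,0,-9,0,1],
    [0.2,1.2,-9,0,1],
    [0.2,2.4,-9,0,1],
    [0.2,3.6,-9,0,1],
    [0.2,4.8,-9,0,1],
    [0.2,6,-9,0,1],
    [0.2,7.2,-9,0,1],
    [0.2,8.4,-9,0,1],
    [0.2,9.6,-9,0,1],
    [0.2,10.8,-9,0,1],
    [0.2,12,-9,0,1],
    [0.2,13.2,-9,0,1],
    [0.2,14.4,-9,0,1],
    [0.2,15.6,-9,0,1],
    [0.2,16.8,-9,0,1],
    [0.2,18,-9,0,1],
    [0.2,19,-9,0,1],
    [0.2,20,-9,0,1],
  ],
)

```text
clock: 14.9
position: [0.5192, 0.0006, 0.0698]
ee_rot: [2.218, 2.223, -0.001]
force: [0.4, -0.8, -0.2]
width: 0.108
```

>>> carry_out(
  plan=[
    [0,1.2,0,0,1],
    [0,2.4,0,0,1],
    [0,3.6,0,0,1],
    [0,4.8,0,0,1],
    [0,6,0,0,1],
    [0,7.2,0,0,1],
    [0,8.4,0,0,1],
    [0,9.6,0,0,1],
    [0,10.8,0,0,1],
    [0,11.6,0,0,1],
    [0,12.1,0,0,1],
    [0,12.4,0,0,1],
  ],
)

```text
clock: 16.1
position: [0.5192, 0.1251, 0.0697]
ee_rot: [2.217, 2.224, -0.001]
force: [-0.4, -0.8, 1.0]
width: 0.11
```

>>> carry_out(
  plan=[
    [0,-1.5,0,0,1],
    [0,-3,5,0,1],
    [0,-3,8,0,1],
    [-5,0,8,-0.3,1],
    [-5,0,8,-0.6,1],
    [-5,0,8,-0.9,1],
    [-5,2.9,8,-1.2,1],
    [-5,2.9,8,-1.5,1],
    [-5,2.9,8,-1.65,1],
    [-5,2.9,8,-1.65,1],
    [-5,2.9,8,-1.65,1],
    [-5,2.9,8,-1.65,1],
    [-5,2.9,8,-1.65,1],
    [-5,2.9,8,-1.65,1],
    [-5,2.9,8,-1.65,1],
  ],
)

```text
clock: 17.6
position: [0.4693, 0.1526, 0.1497]
ee_rot: [3.138, -0.126, -0.002]
force: [0.1, 0.7, -0.3]
width: 0.106
```

```bash
python3 -c "
from h import *
report(); wrist(); s=arm.observe(); print(s['position'],s['ee_rot'],s['force'])"
```

```text
wrist [520. 154.] [34. 34.] 0
[0.46923063 0.15306045 0.14971495] [ 3.13861261e+00 -1.14434183e-01 -2.25174210e-03] [-0.23915155 -0.56939881  0.76675384]
```

>>> carry_out(
  plan=[
    [0,0.6,-3,-0.03,1],
    [0,0.6,-7,-0.03,1],
    [0,0.6,-8,-0.03,1],
    [1.2,0.5,-8,-0.03,1],
    [2.4,0.35,-8,-0.03,1],
    [3.6,0.25,-8,-0.03,1],
    [4.8,0.1,-8,-0.03,1],
    [6,0,-8,-0.03,1],
    [7.2,-0.1,-8,-0.03,1],
    [8.4,-0.25,-8,-0.03,1],
    [9.6,-0.35,-8,-0.03,1],
    [10.8,-0.5,-8,-0.03,1],
    [12,-0.6,-8,-0.03,1],
    [13.2,-0.7,-8,-0.03,1],
    [14.4,-0.85,-8,-0.03,1],
    [15.4,-0.95,-8,-0.03,1],
    [16.2,-1,-8,-0.03,1],
    [16.7,-1.1,-8,-0.03,1],
    [16.9,-1.1,-8,-0.03,1],
  ],
)

```text
clock: 19.6
position: [0.6386, 0.1419, 0.0696]
ee_rot: [3.136, -0.162, -0.002]
force: [-0.5, 0.0, 0.8]
width: 0.109
```

>>> carry_out(
  plan=[
    [-2,0,0,0,1],
    [-5,-1,5,0,1],
    [-9,-5,10,0,1],
    [-12,-10,12,0,1],
    [-14,-15,12,0,1],
    [-16,-20,12,0,1],
    [-16,-25,12,0,1],
    [-16,-30,12,0,1],
    [-16,-35,12,0,1],
    [-16,-35,12,0,1],
    [-16,-35,12,0,1],
    [-16,-35,12,0,1],
  ],
)

```text
clock: 20.8
position: [0.4782, -0.2089, 0.1896]
ee_rot: [3.136, -0.166, -0.003]
force: [1.5, 1.0, 0.9]
width: 0.107
```

```bash
python3 -c "
from h import *
im,c=report(); s=arm.observe(); print(s['position'],s['force'])
print('cup',[np.round(rect(c,k,.045)[0]) for k in blobs(im,(0,0,0),(180,120,60),80) if 640<rect(c,k,.045)[0][0]<750])
cv2.imwrite('pics/end.png',im[:,:,::-1])"
```

```text
[666. 138.] [35. 33.] 87 tray [ 14. -41.]
[671. 180.] [37. 33.] 87 tray [16.  1.]
[675. 227.] [35. 35.] 29 tray [16. 48.]
[ 0.47850074 -0.20744929  0.18955981] [0.53967037 0.52742243 0.52138821]
cup [array([709.,  -2.])]
```

View pics/end.png

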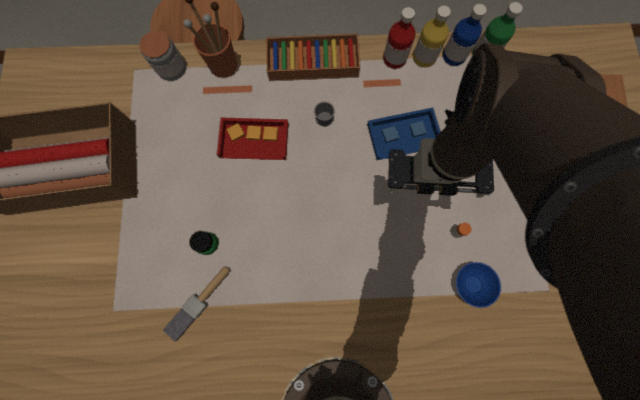

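The final view shows all three tiles in the red tray at (235,132), (254,132) and (270,133). The cup (325,114), jar (204,243), stick (463,230), bowl (478,285), brush and blue tiles are at their starting pixels.

```bash
python3 -c "
from cell import arm
print(arm.sign_off())"
```

```text
the job is handed in; nothing more can be done
None
```

I swept all three gold tiles into the red tray by sliding them with the nearly closed fingertips, and handed the job in at about 21 s of the 72 s allowed.

**Tile positions:** the last top view puts the tiles at about (16, 48), (16, 1) and (14, -41) mm in the tray's frame. That is well inside the limits of -34 to 45 mm in x and ±77 mm in y. Their outlines fit tiles lying flat. I did not measure their heights or speeds separately.

**Other objects:** the cup, glue stick, jar, brush, bowl and blue tiles show at their starting pixels, judged by eye in the picture. My cup measurement disagreed: its x read 709 mm at the end against 695 mm at the start. I put that down to the dark mask taking in a different part of the cup, because its pixel position had not changed.

**Forces:** the first push ended with about 9 N sideways and 6 N upwards on the tool, probably the tile's corner touching the back wall. That is far below the limits. The arm finished clear, with the fingertips about 12 cm above the table.

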